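# Index the spoked collar on the frame jig and press it home

### The job

On the grey frame jig, turn the three-spoked aluminium collar by pushing its spokes round with a fingertip until the notch in its rim stands over the yellow key. Then press down on the black top of its hub until the collar drops over the key and is fully home, and finish while still holding it down there against its spring. Only push and press: do not lift the collar, and leave everything else where it stands.

Things in the scene. Friction and masses are not known exactly. Their poses are not given: they have to be found in the camera images.
- jig: fixed grey jig plate, 220 x 220 x 30 mm; origin under its centre, z up, +x towards its yellow key. In its centre a dark steel boss (88 mm across, top = the collar's seat, 45 mm above the origin) and a 24 mm post that the collar turns about
- key (a point): top of the yellow key where it shows beyond the collar's rim, 62 mm from the post's axis and 54 mm above the jig's origin. The key is a fixed bar 8 mm wide with a rounded top, running radially from 38 to 74 mm from the axis
- collar: loose aluminium disc, 100 mm across, 10 mm thick, about 0.4 kg; origin at the centre of its underside, z up, +x towards its notch. Raised, its underside is 56 mm above the jig's origin; fully home, 45 mm. Raised, it turns both ways on the post against light friction and stays where left
- notch (a point): middle of the collar's notch, 45 mm from its axis, half-way through the disc. The notch is 13 mm wide, cut from the rim in to 33 mm from the axis, with a short red mark on either side. Pressed more than about 0.05 rad off (at most 0.12, helped by the rounded top), the key blocks the collar
- spoke (a point): point on the axis of the spoke opposite the notch, 65 mm from the collar's axis. The three level spokes are round steel bars 10 mm thick, 26 mm above the collar's underside, reaching to 83 mm from its axis, at 60, 180 and 300 degrees anticlockwise (from above) from the notch
- hub_top (a point): centre of the hub's flat, closed black top, where to press: 42 mm across, 42 mm above the collar's underside
- spring_seat (a joint): brass spring seat under the collar: 0 raised, grows as it is pressed, 0.011 m with the collar fully home. Getting it down takes about 4 N at first and 6 to 10 N at the end; it lifts the collar again when released
- bearing_cup: loose dark steel bearing cup, 34 mm across, 20 mm tall, standing on one corner of the jig plate (a bystander); origin under its centre
- socket: loose steel wrench socket, 28 mm across, 34 mm tall, standing on the opposite corner of the jig plate (a bystander); origin under its centre
- angle_gauge: loose grey digital angle gauge, 32 x 60 x 60 mm, standing on the table (a bystander); origin under its centre
- sleeve: loose dark steel tube standing on end, 38 mm across, 100 mm tall (a bystander); origin under its centre
- spray_can: loose blue can, 66 mm across, 180 mm tall (a bystander); origin under its centre
- wrench: loose steel wrench, 190 mm long, lying flat on the table (a bystander); origin under its middle

How it is judged (in metres and radians):
On the way:
1. the collar, still raised on its spring, is turned so that its notch is over the key (within 0.15 rad) (angle between the x axis of collar and the x axis of jig, either way round below 0.15 rad and x of notch in the frame of jig above 0.035 m and z of collar in the frame of jig above 0.0525 m), for 0.1 s.
At the end, for the whole second after the job is handed in: The collar is fully home: underside within 2.5 mm of the seat, level, on the post, its notch over the key (within 0.1 rad), at rest, and the fingers still press on it with more than 2 N (z of collar in the frame of jig below 0.0475 m and angle between the x axis of collar and the x axis of jig, either way round below 0.1 rad and x of notch in the frame of jig above 0.035 m and horizontal distance between collar and jig below 0.004 m and angle between collar's own z axis and vertical below 0.05 rad and contact force between the fingers and collar above 2 N and linear speed of collar below 0.02 m/s); the arm keeps its last pose, push and grip.
It fails at once if the collar is lifted (more than 7 mm above its raised position) (z of collar in the frame of jig above 0.063 m).
It fails at once if one of the other loose things is moved more than 25 mm (distance of any of bearing_cup, socket, angle_gauge, sleeve, spray_can, wrench from where it was at the start of the episode above 0.025 m).
It also fails if it takes over 51 s, if anything falls off the work surface, if the arm or the gripper's body presses on something with over 40 N, if the wrist force passes 120 N, or if a joint passes its speed limit or range.

### The arm

A 6-joint arm with a two-finger parallel gripper is mounted at the origin on the work surface. World frame = base frame: x ahead of the robot, y to its left, z up, the work surface at z = 0. Lengths are in m, angles in degrees, forces in N, time in s.
With the tool pointing down it reaches from about 0.35 to 0.875 m from the base axis. Payload 4.2 kg.
Tool frame: the origin (TCP) lies midway between the tips of the shut fingers; the grasp point (between the pads) lies 19 mm behind it; z points along the fingers, y is the line along which they close (so a half turn about z gives the same grasp; the last joint's range is limited). The gripper opens to 87 mm and grips with 3 to 60 N. Pads are 19 mm wide; open, the fingers measure 117 mm over their backs; the gripper's body (75 mm by 190 mm) begins 51 mm behind the grasp point.
Start: joints at [-55.886, 22.042, 0.453, 0, -68.411, -14.817], TCP at [0.207, -0.59, 0.223] pointing down, gripper open.
Joint ranges: [-179.83, 179.83], [-69.29, 118.12], [-61.27, 80.66], [-181.25, 117.63], [-171.15, -9.14], [-177.46, 177.46]. Speed limits (degrees/s): [159.86, 159.86, 180, 180, 180, 180].

### API

Orientations are given as a 3x3 rotation matrix whose columns are the frame's x, y, z axes.
In Python, from station import r, cams gives the robot as it stands.
- The arm moves only by the tool play_rows, never from a script. Its argument "commands" is text: rows parted by semicolons, each of 6 numbers parted by spaces: the shift along the world's x, y, z normalised to -1 to 1, where 1 is 30 mm, then the turn, a rotation vector about the world's x, y, z normalised to -1 to 1, where 1 is 0.15 rad. A call has 1 to 20 rows; each row shifts and turns the commanded pose from where the row before left it; what a row does not reach is not made up. A row lasts 1/10 s, in which the tool goes at most 50 mm and 8.59 degrees, less where a joint would pass 70% of its speed; a pose out of reach is approached as far as the arm can. A call with a number of a shift or a turn outside -1 to 1 is refused whole. A call with a gripper value outside its range is refused whole. "grip" is the finger opening in mm, from 0 to 87, set as the call begins (left out, the last holds). The fingers move at their own pace and stop on an object; the grip force is fixed at half the most. Time passes only in rows, so rows that do not move let the fingers close. It gives the time, the measured TCP pose, the force, the opening and the grip force at its end, in the units of the state.
- r.sense(): the state, without advancing time (a new reading comes with each control period).
- cams.capture(name): name is "scene" or "side" or "wrist"; returns (picture, depth): 420x560x3 uint8, blue, green, red; 420x560 float32, m along the optical axis (not along the pixel's ray), 0 where there is no reading.
- cams.camera_info(name): a dict with "mtx" (3x3 intrinsics, pixels), "R" (3x3) and "t" (3): a world point X has camera coordinates R X + t. Camera axes: x right, y down, z forward; pixel columns grow to the right and rows downward; lengths in m; the calibration is good to about 2 mm. A picture is of the moment at which its call begins: read the wrist's pose just before it. camera_info takes no time and is no camera call; for the wrist camera it gives the pose at the moment of the call.
- r.finish_job(): hands the job in; it is judged then, once.
The state is a dict: "time_s": time; "joints": joint angles; "joint_velocities": joint speeds; "effort": joint torques, N m; "tcp_pos": TCP position; "ee_rot": TCP orientation; "wrist_force": force on the tool from outside, world axes, zero at the start; "moment": the same for the moment, N m; "gripper_width": opening from 0.0 (shut) to 1.0 (fully open); "gripper_force": force on a finger pad.
Only numpy, scipy, OpenCV 4.12 (cv2) and the standard library are available. Lean on these libraries where they do the work, as an engineer would, in place of code of your own. Each camera call takes 0.05 s, during which the arm holds its last target. There are 200 camera calls.

## Working session

There is one attempt and no reset: what is moved stays moved. The work goes in short steps, Python scripts to look and compute and a tool call to move; the robot and the scene stay as the last step left them, time stands still between calls to the robot, and variables do not carry over. Pictures are saved under pics/ and viewed, at most 10 in all, crops included, and the job is handed in when it is done.

Besides the shell and the picture viewer there is one more tool, called after "Emit:" as name(argument=value, ...), one argument or row to a line, values as JSON. play_rows: Moves the arm, as the interface text tells. Scaled input: -1 to 1 covers 30 mm each way for a shift and 0.15 rad each way for a turn. Its arguments: {"type":"object","properties":{"commands":{"type":"string"},"grip":{"type":"number"}},"required":["commands"]}

```bash
ls; mkdir -p pics
python3 - <<'E'
from station import r,cams
import cv2,numpy as np
for n in ("scene","side"):
    p,d=cams.capture(n); cv2.imwrite(f"pics/{n}0.png",p); np.save(f"pics/{n}0.npy",d)
    i=cams.camera_info(n); np.savez(f"pics/{n}0.npz",**{k:np.array(i[k]) for k in("mtx","R","t")})
s=r.sense();print(s["time_s"],s["tcp_pos"],s["ee_rot"],s["wrist_force"])
E
```

```text
pics
0.1 [ 0.20639143 -0.58938715  0.2215748 ] [[-9.43871240e-01 -3.30312818e-01 -7.24576463e-04]
 [-3.30313599e-01  9.43869560e-01  1.78337335e-03]
 [ 9.48345908e-05  1.92261227e-03 -9.99998147e-01]] [-0.42419744 -0.99880775 -1.36784793]
```

View pics/scene0.png

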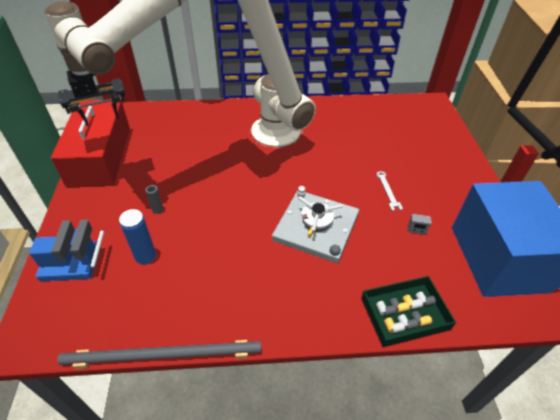

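View pics/side0.png

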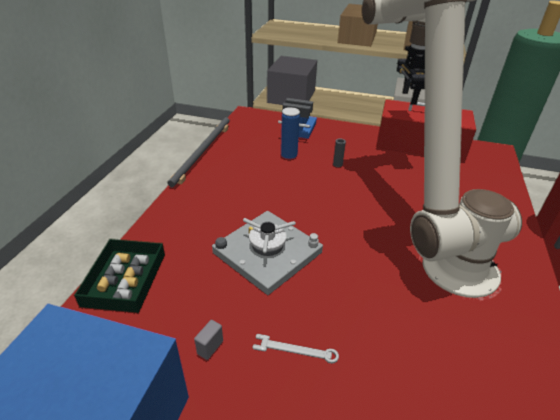

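The scene view shows the jig around (316,222) with the hub at (318,208) and the key at about (310,232). In the side view the hub is at about (268,228) and the key at about (250,231).

```bash
cat > h.py <<'E'
import numpy as np,cv2
def load(n):
    z=np.load(f"pics/{n}.npz"); return z["mtx"],z["R"],z["t"].ravel(),np.load(f"pics/{n}.npy"),cv2.imread(f"pics/{n}.png")
def ray(n,u,v):
    K,R,t,_,_=load(n); d=R.T@np.linalg.inv(K)@[u,v,1]; return -R.T@t,d
def atz(n,u,v,z):
    c,d=ray(n,u,v); return c+d*(z-c[2])/d[2]
def dep(n,u,v):
    c,d=ray(n,u,v); return c+d*load(n)[3][int(v),int(u)]
def tri(*obs):
    A=np.zeros((3,3));b=np.zeros(3)
    for o in obs:
        c,d=ray(*o); d=d/np.linalg.norm(d); P=np.eye(3)-np.outer(d,d); A+=P;b+=P@c
    return np.linalg.solve(A,b)
def snap(name,out):
    from station import r,cams
    i=cams.camera_info(name); p,d=cams.capture(name)
    cv2.imwrite(f"pics/{out}.png",p);np.save(f"pics/{out}.npy",d)
    np.savez(f"pics/{out}.npz",**{k:np.array(i[k]) for k in("mtx","R","t")})
E
python3 - <<'E'
from h import *
np.set_printoptions(precision=4,suppress=True)
print("hub",tri(("scene0",319,208),("side0",268,228)),dep("scene0",319,208),dep("side0",268,227))
print("key",tri(("scene0",310,232),("side0",250,230)),dep("scene0",310,232))
print("cup",dep("scene0",335,250),"sock",dep("scene0",301,190),"sleeve",dep("scene0",152,188),"can",dep("scene0",133,216))
K,R,t,d,im=load("scene0"); a=cv2.resize(im[180:265,265:365],None,fx=6,fy=6,interpolation=cv2.INTER_CUBIC)
K,R,t,d,im=load("side0"); b=cv2.resize(im[205:295,205:330],None,fx=6,fy=6,interpolation=cv2.INTER_CUBIC)
cv2.imwrite("pics/c1.png",a)
E
```

```text
hub [0.5206 0.0993 0.0938] [0.5236 0.0986 0.0972] [0.52   0.1014 0.0992]
key [0.5806 0.0691 0.0482] [0.5839 0.066  0.0561]
cup [0.6505 0.1335 0.0479] sock [0.4108 0.0562 0.0659] sleeve [ 0.3945 -0.4305  0.087 ] can [ 0.5997 -0.4347  0.1814]
```

View pics/c1.png

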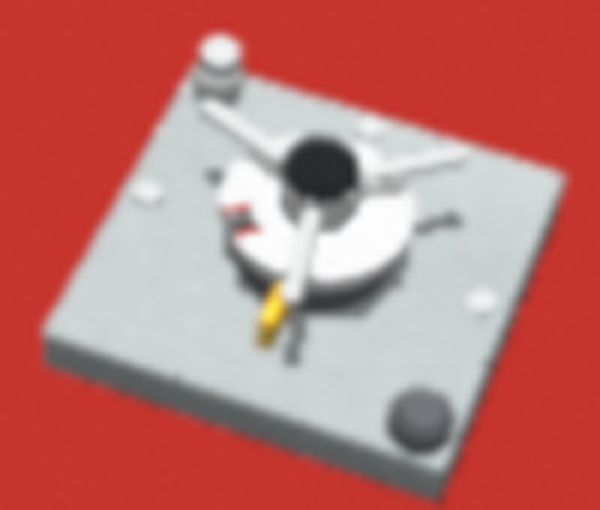

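The crop shows the collar notch with its red marks at screen left (240,218), the key at lower left (270,315), and spokes pointing down, upper right and upper left. The socket and cup stand on opposite corners. I'll bring the wrist camera over the jig.

Emit:
play_rows(
  commands="0 0.3 0.6 0 0 0;0.43 0.95 0.6 0 0 0;0.43 0.95 0.6 0 0 0;0.43 0.95 0.6 0 0 0;0.43 0.95 0.3 0 0 0;0.43 0.95 0 0 0 0;0.43 0.95 0 0 0 0;0.43 0.95 0 0 0 0;0.43 0.95 0 0 0 0;0.43 0.95 0 0 0 0;0.43 0.95 0 0 0 0;0.43 0.95 0 0 0 0;0.43 0.95 0 0 0 0;0.43 0.95 0 0 0 0;0.43 0.95 0 0 0 0;0.43 0.95 0 0 0 0;0.43 0.95 0 0 0 0;0.43 0.95 0 0 0 0;0.43 0.95 0 0 0 0;0.43 0.95 0 0 0 0",
  grip=0,
)

```text
time_s: 2.1
tcp_pos: [0.4516, -0.0381, 0.3033]
ee_rot: [[-0.944, -0.331, -0.001], [-0.331, 0.944, 0.0], [0.001, 0.0, -1.0]]
wrist_force: [0.7, -0.1, -0.3]
gripper_width: 0.006
gripper_force: 0.0
```

Emit:
play_rows(
  commands="0.43 0.95 0 0 0 0;0.43 0.95 0 0 0 0;0.43 0.9 0 0 0 0;0 0 0 0 0 0;0 0 0 0 0 0;0 0 0 0 0 0",
)

```text
time_s: 2.7
tcp_pos: [0.4899, 0.0441, 0.3034]
ee_rot: [[-0.944, -0.33, -0.001], [-0.33, 0.944, -0.0], [0.001, 0.0, -1.0]]
wrist_force: [-0.1, -0.7, 0.1]
gripper_width: 0.006
gripper_force: 0.0
```

Run:
```python
from h import *
snap("wrist","w1")
```

```text
(no output)
```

View pics/w1.png

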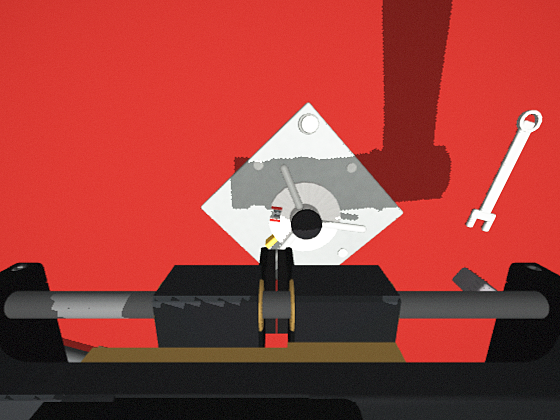

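The wrist view shows the hub at (306,221), the notch at (277,214), and the key at (270,240) partly hidden by the fingers. I'll shift the camera outward for a clear second view.

Emit:
play_rows(
  commands="0.7 0.3 0 0 0 0;0.7 0.3 0 0 0 0;0.7 0.3 0 0 0 0;0 0 0 0 0 0;0 0 0 0 0 0;0 0 0 0 0 0",
)

```text
time_s: 3.35
tcp_pos: [0.5527, 0.0709, 0.3038]
ee_rot: [[-0.944, -0.33, -0.0], [-0.33, 0.944, 0.0], [0.0, 0.0, -1.0]]
wrist_force: [0.7, -1.2, 0.8]
gripper_width: 0.004
gripper_force: 0.0
```

Run:
```python
from h import *
snap("wrist","w2")
im=load("w2")[4]; cv2.imwrite("pics/c2.png",cv2.resize(im[60:260,180:430],None,fx=3,fy=3,interpolation=cv2.INTER_CUBIC))
```

```text
(no output)
```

View pics/c2.png

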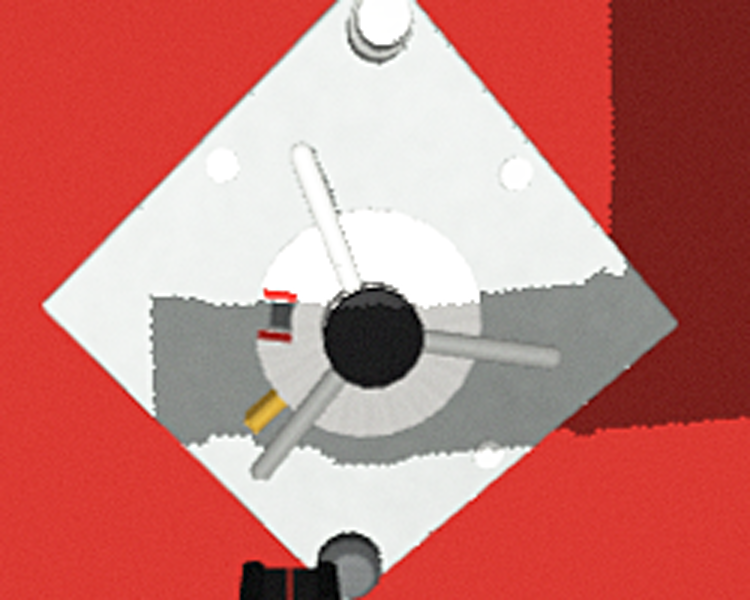

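The crop shows the hub at (373,337), notch at (277,315), key outer end at about (265,411), spoke tips at (302,150), (555,357) and (262,472), and the jig corners at (42,305) and (678,322).

Run:
```python
from h import *
np.set_printoptions(precision=4,suppress=True)
f=lambda u,v:(180+(u-1)/3,60+(v-1)/3)
w=lambda u,v,z:atz("w2",*f(u,v),z)
hub=w(373,337,.098);print("hub",hub,dep("w2",*f(373,337)),"tri",tri(("w1",306,221.5),("w2",*f(373,337))),"scene/side",tri(("scene0",319,208),("side0",268,228),("w2",*f(373,337))))
ang=lambda p:np.degrees(np.arctan2(*(p-hub)[[1,0]]))
for n,u,v,z in[("notch",277,315,.066),("key",265,411,.054),("A",302,150,.084),("B",555,357,.084),("C",262,472,.084),("cornL",42,305,.03),("cornR",678,322,.03),("cup",350,570,.05),("sock",383,20,.064)]:
    p=w(u,v,z);print(n,p,"r",np.hypot(*(p-hub)[:2]),"ang",ang(p),"dep",dep("w2",*f(u,v)))
print((w(42,305,.03)+w(678,322,.03))/2)
# jig edges by yellow mask / plate outline
K,R,t,d,im=load("w2")
print("cam",-R.T@t)
# edges direction: fit lines to plate boundary via red mask
hsv=cv2.cvtColor(im,cv2.COLOR_BGR2HSV); red=((hsv[...,1]>120)&((hsv[...,0]<10)|(hsv[...,0]>170))).astype(np.uint8)
# upper-left edge: for rows 75..150 first nonred col
def fit(rows,side):
    pts=[]
    for v in rows:
        c=np.where(red[v,190:420]==0)[0]
        u=190+(c[0] if side=='L' else c[-1]); pts.append((u,v))
    P=np.array([atz("w2",u,v,.03)[:2] for u,v in pts]); l=cv2.fitLine(P.astype(np.float32),cv2.DIST_HUBER,0,.001,.001).ravel(); return np.degrees(np.arctan2(l[1],l[0])),np.median(abs((P-l[2:])@[-l[1],l[0]])),l
for rows,s in[(range(75,155),'L'),(range(170,230),'L'),(range(75,120),'R'),(range(175,225),'R')]: print(s,fit(rows,s))
```

```text
hub [0.521  0.0962 0.098 ] [0.5211 0.0963 0.097 ] tri [0.524  0.0996 0.0743] scene/side [0.521  0.0982 0.0935]
notch [0.5299 0.0571 0.066 ] r 0.040062354982501866 ang -77.11024221167773 dep [0.5328 0.0578 0.0455]
key [0.576  0.0669 0.054 ] r 0.06237332718764358 ang -28.020066644298343 dep [0.5763 0.067  0.0527]
A [0.4618 0.0445 0.084 ] r 0.07859765655242132 ang -138.8849531260575 dep [0.4618 0.0445 0.0866]
B [0.5051 0.1748 0.084 ] r 0.08022003951813163 ang 101.44890218276588 dep [0.5049 0.1743 0.0857]
C [0.5956 0.073  0.084 ] r 0.07811664171469107 ang -17.274421745206045 dep [0.5946 0.0728 0.087 ]
cornL [ 0.5677 -0.05    0.03  ] r 0.1534530583570839 ang -72.27164133188109 dep [ 0.5741 -0.0565 -0.0001]
cornR [0.4741 0.2423 0.03  ] r 0.15346459395621825 ang 107.77819267546347 dep [0.4741 0.2434 0.0277]
cup [0.6408 0.1339 0.05  ] r 0.12559337104696988 ang 17.48566415465176 dep [0.641  0.1341 0.0494]
sock [0.4033 0.0589 0.064 ] r 0.12346653224447897 ang -162.41131301279333 dep [0.4033 0.0589 0.064 ]
[0.5209 0.0962 0.03  ]
cam [0.4744 0.0442 0.4656]
L (np.float32(-27.51442), np.float64(0.00022544433619596274), array([ 0.8869, -0.462 ,  0.4984, -0.0142], dtype=float32))
L (np.float32(62.734642), np.float64(0.00019051294273841467), array([0.4581, 0.8889, 0.6002, 0.0114], dtype=float32))
R (np.float32(62.706882), np.float64(0.00025856078356075504), array([0.4585, 0.8887, 0.4144, 0.126 ], dtype=float32))
R (np.float32(-27.384386), np.float64(0.00025621000940307894), array([ 0.8879, -0.46  ,  0.5371,  0.2106], dtype=float32))
```

```bash
cat >> h.py <<'E'
C=np.array([.521,.0965])
def P(phi,r=.066,off=.020):
    a=np.radians(phi);u=np.array([np.cos(a),np.sin(a)]);t=np.array([-u[1],u[0]]); return C+r*u-off*t
def arc(a,b,n):
    q=np.array([P(x) for x in np.linspace(a,b,n+1)]); dz=np.radians(b-a)/n/.15
    print("start",q[0],"end",q[-1]); print(";".join(f"{x:.2f} {y:.2f} 0 0 0 {dz:.2f}" for x,y in np.diff(q,axis=0)/.03))
E
python3 - <<'E'
from h import *
from station import r
s=r.sense();y=s["ee_rot"];print(s["tcp_pos"],s["joints"],np.degrees(np.arctan2(y[1][1],y[0][1])))
print((P(-30)-np.array(s["tcp_pos"])[:2])/.03,(np.array(s["tcp_pos"])[2]-.07)/.03)
arc(-30,28,20)
E
```

```text
[0.55267992 0.0709681  0.30395847] [ 2.39811583e+01  1.27047258e+01 -1.18321679e+00 -2.49365604e-03
 -7.60911747e+01 -9.47191829e+01] 109.26137714565851
[ 0.51592534 -0.8262869 ] 7.798615554078492
start [0.56815768 0.04617949] end [0.58866397 0.10982617]
0.08 0.08 0 0 0 0.34;0.08 0.09 0 0 0 0.34;0.07 0.09 0 0 0 0.34;0.07 0.09 0 0 0 0.34;0.06 0.10 0 0 0 0.34;0.06 0.10 0 0 0 0.34;0.05 0.10 0 0 0 0.34;0.05 0.11 0 0 0 0.34;0.04 0.11 0 0 0 0.34;0.04 0.11 0 0 0 0.34;0.03 0.11 0 0 0 0.34;0.03 0.11 0 0 0 0.34;0.02 0.11 0 0 0 0.34;0.02 0.12 0 0 0 0.34;0.01 0.12 0 0 0 0.34;0.00 0.12 0 0 0 0.34;-0.00 0.12 0 0 0 0.34;-0.01 0.12 0 0 0 0.34;-0.01 0.12 0 0 0 0.34;-0.02 0.11 0 0 0 0.34
```

Emit:
play_rows(
  commands="0.1 -0.2 -0.4 0 0 -0.72;0.1 -0.2 -0.6 0 0 -0.72;0.1 -0.2 -0.8 0 0 -0.72;0.1 -0.2 -0.8 0 0 -0.72;0.1 -0.03 -0.8 0 0 -0.72;0.02 0 -0.8 0 0 -0.72;0 0 -0.8 0 0 -0.72;0 0 -0.8 0 0 -0.7;0 0 -0.6 0 0 0;0 0 -0.5 0 0 0;0 0 -0.4 0 0 0;0 0 -0.3 0 0 0;0 0 0 0 0 0;0 0 0 0 0 0",
)

```text
time_s: 4.8
tcp_pos: [0.5693, 0.0468, 0.0761]
ee_rot: [[-0.866, 0.5, 0.001], [0.5, 0.866, 0.0], [-0.001, 0.001, -1.0]]
wrist_force: [0.3, -0.3, -0.3]
gripper_width: 0.005
gripper_force: 0.0
```

Run:
```python
from h import *
snap("wrist","w3")
```

```text
(no output)
```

View pics/w3.png

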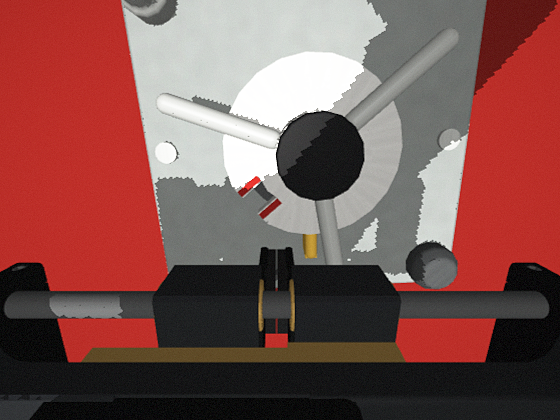

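The wrist view shows the shut fingers at (277,265), just clockwise of the near spoke at (330,230) and clear of it. Now I'll push anticlockwise.

Emit:
play_rows(
  commands="0.06 0.06 -0.2 0 0 0.34;0.08 0.09 0 0 0 0.34;0.07 0.09 0 0 0 0.34;0.07 0.09 0 0 0 0.34;0.06 0.10 0 0 0 0.34;0.06 0.10 0 0 0 0.34;0.05 0.10 0 0 0 0.34;0.05 0.11 0 0 0 0.34;0.04 0.11 0 0 0 0.34;0.04 0.11 0 0 0 0.34;0.03 0.11 0 0 0 0.34;0.03 0.11 0 0 0 0.34;0.02 0.11 0 0 0 0.34;0.02 0.12 0 0 0 0.34;0.01 0.12 0 0 0 0.34;0 0.12 0 0 0 0.34;0 0.12 0 0 0 0.34;-0.01 0.12 0 0 0 0.34;-0.01 0.12 0 0 0 0.34;-0.02 0.11 0 0 0 0.34",
)

```text
time_s: 6.85
tcp_pos: [0.589, 0.1106, 0.0706]
ee_rot: [[-0.879, -0.478, 0.002], [-0.478, 0.879, 0.0], [-0.002, -0.0, -1.0]]
wrist_force: [0.3, -1.9, -0.6]
gripper_width: 0.006
gripper_force: 0.2
```

Emit:
play_rows(
  commands="0 0 0 0 0 0;0 0 0 0 0 0;0 0 0 0 0 0",
)

```text
time_s: 7.15
tcp_pos: [0.5886, 0.1103, 0.0699]
ee_rot: [[-0.88, -0.475, 0.001], [-0.475, 0.88, 0.0], [-0.001, -0.0, -1.0]]
wrist_force: [0.6, -0.4, 0.8]
gripper_width: 0.007
gripper_force: 0.0
```

Run:
```python
from h import *
snap("wrist","w4")
```

```text
(no output)
```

View pics/w4.png

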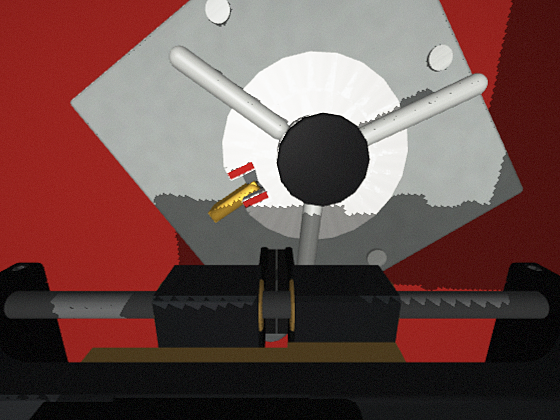

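The wrist view shows the collar turned: notch centre at about (248,186), key at (235,200), spoke tips at (180,57) and (480,83). The notch is a little short of the key.

```bash
cat > m.py <<'E'
from h import *
np.set_printoptions(precision=4,suppress=True)
def meas(n,hub,A,B,N,base=.056):
    h=atz(n,*hub,base+.042);print("hub",h)
    ang=lambda p:np.degrees(np.arctan2(*(p-h)[[1,0]]))
    for k,p,o in(("A",A,60),("B",B,-180)):
        q=atz(n,*p,base+.026);print(k,np.hypot(*(q-h)[:2]),"notch",ang(q)+o)
    q=atz(n,*N,base+.010);print("N",np.hypot(*(q-h)[:2]),"notch",ang(q))
E
python3 - <<'E'
from m import *
meas("w4",(323,159.5),(180,57),(481,82),(248,186))
h=atz("w4",323,159.5,.098)
for u,v in((215,215),(245,196)):
  q=atz("w4",u,v,.052);print("key",np.hypot(*(q-h)[:2]),np.degrees(np.arctan2(*(q-h)[[1,0]])))
E
```

```text
hub [0.5205 0.0976 0.098 ]
A 0.07745922172475414 notch -35.97502709748949
B 0.08059089621403369 notch -37.20143635538315
N 0.041114167488583445 notch -34.41791693075043
key 0.07163476662139691 -27.324547819599584
key 0.04882424182157512 -26.520794694700292
```

```bash
python3 -c "
from h import *
arc(28,36.8,8)"
```

```text
start [0.58866397 0.10982617] end [0.58582874 0.12002093]
-0.01 0.04 0 0 0 0.13;-0.01 0.04 0 0 0 0.13;-0.01 0.04 0 0 0 0.13;-0.01 0.04 0 0 0 0.13;-0.01 0.04 0 0 0 0.13;-0.01 0.04 0 0 0 0.13;-0.01 0.04 0 0 0 0.13;-0.01 0.04 0 0 0 0.13
```

Emit:
play_rows(
  commands="-0.01 0.043 0 0 0 0.13;-0.01 0.043 0 0 0 0.13;-0.01 0.043 0 0 0 0.13;-0.012 0.043 0 0 0 0.13;-0.012 0.043 0 0 0 0.13;-0.012 0.042 0 0 0 0.13;-0.014 0.042 0 0 0 0.13;-0.014 0.042 0 0 0 0.12;0 0 0 0 0 0;0 0 0 0 0 0;0 0 0 0 0 0",
)

```text
time_s: 8.3
tcp_pos: [0.5856, 0.1206, 0.0695]
ee_rot: [[-0.796, -0.605, -0.0], [-0.605, 0.796, 0.0], [-0.0, 0.0, -1.0]]
wrist_force: [-1.3, -0.1, 0.6]
gripper_width: 0.006
gripper_force: 0.0
```

Run:
```python
from h import *
snap("wrist","w5")
```

```text
(no output)
```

View pics/w5.png

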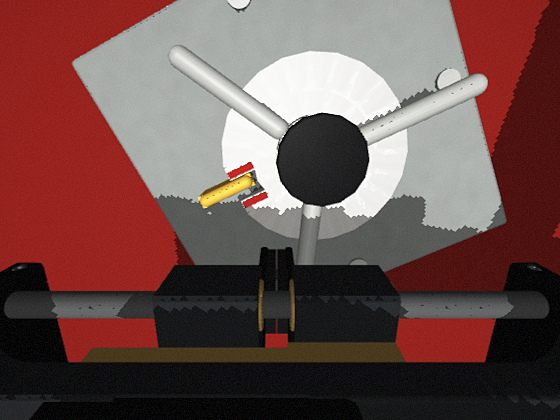

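The collar now looks aligned, with the key at (227,190) pointing into the notch at (248,186). I'll check the angle with colour masks.

Run:
```python
from m import *
meas("w5",(323,159.5),(180,57),(481,82),(248,186))
K,R,t,d,im=load("w5");hsv=cv2.cvtColor(im,cv2.COLOR_BGR2HSV);H,S,V=cv2.split(hsv)
h=np.array([.521,.0968])
roi=np.zeros_like(H);roi[155:215,195:275]=1
# red marks
m=(((H<6)|(H>174))&(S>140)&(roi>0)).astype(np.uint8)
n,l,st,ce=cv2.connectedComponentsWithStats(m)
for i in range(1,n):
    if 20<st[i,4]<400:
        q=atz("w5",*ce[i],.066);v=q[:2]-h;print("red",ce[i],st[i,4],q,np.hypot(*v),np.degrees(np.arctan2(v[1],v[0])))
y=((H>18)&(H<35)&(S>120)&(roi>0));vv,uu=np.nonzero(y)
q=np.array([atz("w5",u,v,.052)[:2] for u,v in zip(uu,vv)]);lf=cv2.fitLine(q.astype(np.float32),cv2.DIST_HUBER,0,.001,.001).ravel()
print("key",len(q),q.mean(0),np.degrees(np.arctan2(lf[1],lf[0])),np.degrees(np.arctan2(*(q.mean(0)-h)[::-1])))
```

```text
hub [0.5203 0.0976 0.098 ]
A 0.0772707140703061 notch -27.091135060992457
B 0.08044907501407991 notch -28.31203894033459
N 0.04098955471819655 notch -25.536598996737272
red [240.4611 169.7665] 167 [0.5524 0.0713 0.066 ] 0.0404675404594755 -39.06679696034905
red [254.8344 199.2611] 157 [0.5612 0.0875 0.066 ] 0.04126118445350395 -13.017691470970645
key 849 [0.5709 0.0709] -28.458527 -27.39787484591566
```

The alignment is within about 1.5°. I'll back off the spoke, lift, and centre over the hub.

Emit:
play_rows(
  commands="0.12 -0.16 0 0 0 0;0.06 -0.08 0 0 0 0;0 0 0.5 0 0 0;0 0 0.6 0 0 0;0 0 0.5 0 0 0;-0.61 -0.14 0 0 0 0;-0.61 -0.14 0 0 0 0;-0.61 -0.14 0 0 0 0;-0.5 -0.13 0 0 0 0;0 0 0 0 0 0;0 0 0 0 0 0;0 0 0 0 0 0",
)

```text
time_s: 9.55
tcp_pos: [0.5222, 0.0971, 0.1177]
ee_rot: [[-0.796, -0.605, 0.001], [-0.605, 0.796, 0.0], [-0.001, -0.0, -1.0]]
wrist_force: [0.7, -0.1, 0.3]
gripper_width: 0.005
gripper_force: 0.0
```

Run:
```python
from h import *
snap("wrist","w6");snap("scene","s6")
from station import r
s=r.sense();print(s["tcp_pos"],s["wrist_force"])
im=load("s6")[4];cv2.imwrite("pics/c6.png",np.hstack([cv2.resize(load("w6")[4],(400,300)),cv2.resize(im[180:265,265:365],(353,300),interpolation=cv2.INTER_CUBIC)]))
```

```text
[0.52189048 0.09704044 0.1174421 ] [0.23006377 0.80972669 0.12712845]
```

View pics/c6.png

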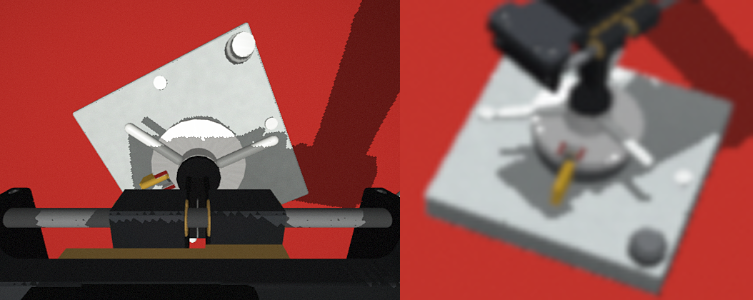

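The fingertips are centred over the black hub in the left panel at (199,175), and the notch marks straddle the key in the right panel at (568,155). Next I'll press down gently.

Emit:
play_rows(
  commands="0 0 -0.3 0 0 0;0 0 -0.25 0 0 0;0 0 -0.1 0 0 0;0 0 -0.1 0 0 0;0 0 -0.1 0 0 0;0 0 -0.05 0 0 0;0 0 -0.05 0 0 0;0 0 -0.05 0 0 0;0 0 -0.03 0 0 0;0 0 0 0 0 0;0 0 0 0 0 0",
)

```text
time_s: 10.75
tcp_pos: [0.5209, 0.0967, 0.0876]
ee_rot: [[-0.796, -0.606, -0.0], [-0.606, 0.796, -0.001], [0.001, -0.0, -1.0]]
wrist_force: [-4.1, 0.6, 8.2]
gripper_width: 0.005
gripper_force: 4.2
```

Emit:
play_rows(
  commands="0 0 -0.04 0 0 0;0 0 -0.04 0 0 0;0 0 -0.03 0 0 0;0 0 0 0 0 0;0 0 0 0 0 0;0 0 0 0 0 0",
)

```text
time_s: 11.35
tcp_pos: [0.5209, 0.0967, 0.0873]
ee_rot: [[-0.795, -0.607, 0.0], [-0.607, 0.795, -0.001], [0.0, -0.001, -1.0]]
wrist_force: [-10.0, 0.0, 25.7]
gripper_width: 0.006
gripper_force: 13.0
```

Run:
```python
from h import *
from station import r
snap("wrist","w7");snap("scene","s7");snap("side","d7")
s=r.sense();print(s["tcp_pos"],s["wrist_force"],s["moment"])
f=lambda n,a:cv2.resize(load(n)[4][a],(353,300),interpolation=cv2.INTER_CUBIC)
cv2.imwrite("pics/c7.png",np.hstack([f("s7",np.s_[180:265,265:365]),f("d7",np.s_[205:290,220:320])]))
# collar top depth heights seen by the scene camera
for n,pts in(("w6",[(222,212),(320,172),(230,230)]),("w7",[(222,212),(320,172),(230,230)])):
    print(n,[dep(n,*p)[2].round(4) for p in pts])
```

```text
[0.52086572 0.096735   0.08730913] [-11.18452815   0.78252823  26.31378663] [ 0.12931582  3.33212829 -0.02342506]
w6 [np.float64(0.0856), np.float64(0.0305), np.float64(0.0657)]
w7 [np.float64(0.0724), np.float64(0.0295), np.float64(0.0744)]
```

View pics/c7.png

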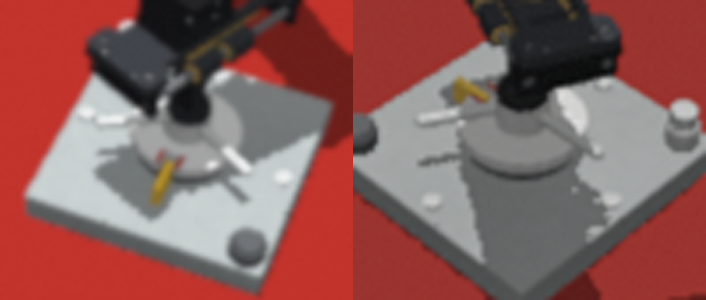

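The pressing stopped hard at a TCP height of 0.0873 m with 26 N. Fully home puts the hub top at 0.087 m, and blocked on the key would be at least 0.096 m. Both views show the collar level, with the key in the notch. I'll hand it in.

```bash
python3 -c "
from station import r
print(r.finish_job())"
```

```text
the job is handed in; nothing more can be done
None
```

I turned the collar until its notch stood over the key, pressed it fully home and handed the job in at about 11.5 s, with the fingertip still holding it down at about 26 N; the judge's result was not shown.

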